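# Lock the spring-loaded tofu press for storage

## Robot

A 6-joint arm with a two-finger parallel gripper is mounted at the origin on a cart in front of the work surface, level with it; the furniture and walls round the work are solid. World frame = base frame: x ahead of the robot, y to its left, z up, the work surface at z = 0. Lengths are in m, angles in rad, forces in N, time in s.
With the tool pointing down it reaches from about 0.35 to 0.975 m from the base axis. Payload 4.9 kg.
Tool frame: the origin (TCP) lies at the very end of the fingers, on their centre line; the grasp point (between the pads) lies 19 mm behind it (ctrl.grasp_offset is the distance from the TCP to the grasp point, in m); z points along the fingers, y is the line along which they close (so a half turn about z gives the same grasp; the last joint's range is limited). The gripper opens to 85 mm and grips with 20 to 120 N. Pads are 22 mm wide; open, the fingers measure 114 mm over their backs; the gripper's body (76 mm by 85 mm) begins 54 mm behind the grasp point. The pads swing forward as they close: fully open they stand 13 mm farther back than shut.
Start: joints at [1.015, 0.053, 1.613, -0, 1.476, -0.119], TCP at [0.264, 0.566, 0.231] pointing down, gripper open.
Joint ranges: [-3.01, 3.01], [-1.01, 2.22], [0.06, 2.58], [-1.02, 4.17], [0.09, 2.62], [-3.14, 3.14]. Speed limits (rad/s): [2.57, 2.57, 3.14, 3.14, 3.14, 3.14].

## Interface

Orientations are given as a rotation vector (axis times angle).
In Python, from station import ctrl, optics gives the robot as it stands.
- The arm moves only by the shell command python3 -m handwheel 'ROWS' [OPENING] [FORCE]. ROWS is JSON, a list of rows, each an object of numbers: "tx", "ty", "tz": the shift along the tool's x, y, z in mm; "roll": the turn about the tool's z in rad. A call has 1 to 12 rows; each row shifts and turns the commanded pose from where the row before left it, along the tool's axes as they then stand; what a row does not reach is not made up. A row lasts 1/12 s, in which the tool goes at most 41.7 mm and 7.16 degrees, less where a joint would pass 70% of its speed; a pose out of reach is approached as far as the arm can. A call with a gripper value outside its range is refused whole. OPENING is the finger opening in mm, from 0 to 85.4, set as the call begins (- or left out, the last holds). The fingers move at their own pace and stop on an object; FORCE is the grip in N (left out, the last holds). Time passes only in rows, so rows that do not move let the fingers close. It gives the time, the measured TCP pose, the force, the opening and the grip force at its end, in the units of the state.
- ctrl.get_obs(): the state, without advancing time (a new reading comes with each control period).
- optics.get_image(name): name is "scene" or "top" or "wrist"; returns (picture, depth): 480x640x3 uint8, red, green, blue; 480x640 float32, m along the optical axis (not along the pixel's ray), 0 where there is no reading.
- optics.camera_params(name): a dict with "mtx" (3x3 intrinsics, pixels), "extrinsics" (4x4, takes a point from camera to world coordinates); the wrist camera has in their place "tool_from_camera" (4x4, takes a point from camera to tool coordinates, whose origin is the TCP and whose axes are the flange's). Camera axes: x right, y down, z forward; pixel columns grow to the right and rows downward; lengths in m; the calibration is good to about 2 mm. The wrist camera is an equidistant fisheye: a pixel r from the principal point sees the ray r / f radians off the axis. A picture is of the moment at which its call begins: read the wrist's pose just before it. camera_params takes no time and is no camera call.
- ctrl.finish_job(): hands the job in; it is judged then, once.
The state is a dict: "t": time; "q": joint angles; "dq": joint speeds; "effort": joint torques, N m; "tool_pos": TCP position; "tool_rot": TCP orientation; "contact_force": force on the tool from outside, world axes, zero at the start; "wrist_torque": the same for the moment, N m; "opening": finger opening in m; "grip_force": force on a finger pad.
Only numpy, scipy, OpenCV 4.12 (cv2) and the standard library are available. Lean on these libraries where they do the work, as an engineer would, in place of code of your own. Each camera call takes 0.05 s, during which the arm holds its last target. There are 200 camera calls.

## Task

Lock the empty tofu press so it can be put away: push its steel plunger down into the housing until it meets the stop and, while you keep it down, slide the red keeper fully home so that its lip holds the plunger down, then let go. Feel your way: press and push gently, always well under 25 N, and leave the yoghurt pot, the tin and the salt shaker where they are.

Things in the scene. Friction and masses are not known exactly. Their poses are not given: they have to be found in the camera images.
- press: White housing of the press, fixed to the worktop, foot plate 116 x 156 mm. Origin: on the worktop under the plunger; z up, y is the way the keeper slides home. Round it sits an aluminium stop collar, 96 x 148 mm, set at another height each time: its setting s, 0 to 15 mm, is not measured. The collar carries the red keeper and the inner stop, both s higher than when at its lowest.
- plunger_top (a point): Middle of the plunger's flat steel top pad: 48 mm along press x (-24 to +24), 86 mm along press y (-36 to +50 mm in the press frame); 94 mm above the worktop when up; it goes down with the plunger. Press anywhere on it between lip and push bar.
- plunger (a joint): How far the plunger is in, m; 0 is up. The spring resists with 4 N at the top and 0.2 N more per mm. The hard stop comes at 25 mm minus s, so anywhere from 10 to 25 mm: feel for a sharp rise over the spring's 6 to 9 N. The lip passes only within 1.5 mm of the stop, else it strikes the pad's end. Once let go, the lip holds it 1.5 to 2.5 mm short of the stop.
- keeper (a joint): Travel of the red keeper along press +y, m: 0 to 3 mm (open) at the start, 16 mm fully home against a hard end stop. About 2 N of friction; stays where left. It is a frame round the plunger: side bars at press x -38 to -30 and +30 to +38 mm, tops at z 72 mm + s, a push bar at its +y end and a lip at its -y end.
- pot: Yoghurt pot, white and pale blue, 72 mm across, 72 mm tall, standing behind the press; origin under its middle. Bystander.
- tin: Short green and white food tin, 76 mm across, 58 mm tall, standing to the left of the press, beyond the push bar; origin under its middle. Bystander.
- shaker: Glass salt shaker with a grey cap, 47 mm across, 83 mm tall, standing to the right of the press; origin under its middle. Bystander.
- bar_open (a point): Point fixed on the housing: where the middle of the push bar's inner (-y) face is at keeper 0 and s 0; the real bar is further along +y by the keeper's travel and higher by s. The bar is red, 76 mm along x, 12 mm thick, 20 mm tall (z 97 to 117 mm), over the plunger, open beneath. Fingers that press the pad push this face towards +y by sliding along the pad.
- lip_open (a point): Point fixed on the housing: where the lower edge of the keeper's lip is at keeper 0 and s 0, 3 mm short of the pad's -y end and 70.5 mm above the worktop; the real lip is further along +y by the keeper's travel and higher by s. The lip is red, 76 mm along x, 15 mm wide, 8 mm thick; home, it covers 13 mm of the pad.

How it is judged:
On the way, in this order (a step that is already met when the one before it is completed fails the run):
1. the plunger is pushed in by more than 6.5 mm while the keeper is still open (less than 5 mm of travel) (value of joint plunger above 0.0065 m and value of joint keeper below 0.005 m), for 0.1 s.
2. the keeper is slid home (more than 14.5 mm of travel) over the pushed-in plunger (value of joint plunger above 0.0065 m and value of joint keeper above 0.0145 m), for 0.1 s.
At the end, for the whole second after the job is handed in: The keeper stands home (more than 14.5 of its 16 mm) and its lip alone holds the plunger in (more than 6.5 mm, at rest); yoghurt pot, tin and shaker are within 20 mm of where they stood (all of step 2 and velocity of joint plunger between -0.005 and 0.005 m/s and distance of each of pot, tin, shaker from where it was at the start of the episode below 0.02 m); the robot touches nothing.
It fails at once if the fingers press or push on anything with more than 28 N (contact force between the fingers and anything else above 28 N).
It fails at once if the arm presses on anything with more than 28 N (contact force between the arm and anything else above 28 N).
It fails at once if the yoghurt pot, the tin or the salt shaker is shoved more than 20 mm (distance of any of pot, tin, shaker from where it was at the start of the episode above 0.02 m).
It also fails if it takes over 67 s, if anything falls off the work surface, if the arm or the gripper's body presses on something with over 40 N, if the wrist force passes 120 N, or if a joint passes its speed limit or range.

## Working session

There is one attempt and no reset: what is moved stays moved. The work goes in short steps, Python scripts to look and compute and a shell command to move; the robot and the scene stay as the last step left them, time stands still between calls to the robot, and variables do not carry over. Pictures are saved under pics/ and viewed, at most 10 in all, crops included, and the job is handed in when it is done.

```bash
ls; mkdir -p pics
python3 - <<'E'
from station import ctrl, optics
import cv2,numpy as np
o=ctrl.get_obs();print({k:np.round(v,3).tolist() for k,v in o.items()})
for n in("scene","top"):
    im,d=optics.get_image(n);np.savez(f'pics/{n}.npz',im=im,d=d);cv2.imwrite(f'pics/{n}.png',im[:,:,::-1])
    p=optics.camera_params(n);print(n,p['mtx'].tolist(),np.round(p['extrinsics'],3).tolist())
E
```

```text
pics
{'t': 0.0, 'q': [1.015, 0.053, 1.614, 0.0, 1.476, -0.119], 'dq': [0.001, 0.001, 0.0, -0.001, -0.002, -0.001], 'effort': [0.001, -39.37, -37.017, -0.0, 0.007, 0.0], 'tool_pos': [0.264, 0.566, 0.23], 'tool_rot': [-0.681, -3.066, 0.003], 'contact_force': [0.702, 0.92, -0.07], 'wrist_torque': [-0.019, -0.01, -0.015], 'grip_force': 0.0, 'opening': 0.086}
scene [[573.3687592348537, 0.0, 319.77663497089503], [0.0, 573.3687592348537, 244.09068852975912], [0.0, 0.0, 1.0]] [[-0.502, -0.674, 0.542, 0.071], [-0.865, 0.389, -0.317, 0.008], [0.003, -0.628, -0.778, 0.757], [0.0, 0.0, 0.0, 1.0]]
top [[472.59290220098546, 0.0, 315.78108620370534], [0.0, 472.59290220098546, 237.24960989934203], [0.0, 0.0, 1.0]] [[-0.027, -0.993, 0.113, 0.454], [-1.0, 0.028, 0.007, -0.274], [-0.01, -0.113, -0.994, 0.931], [0.0, 0.0, 0.0, 1.0]]
```

View pics/top.png

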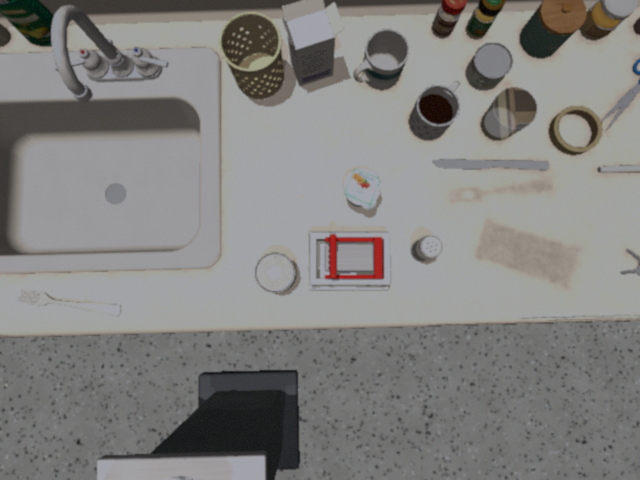

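View pics/scene.png

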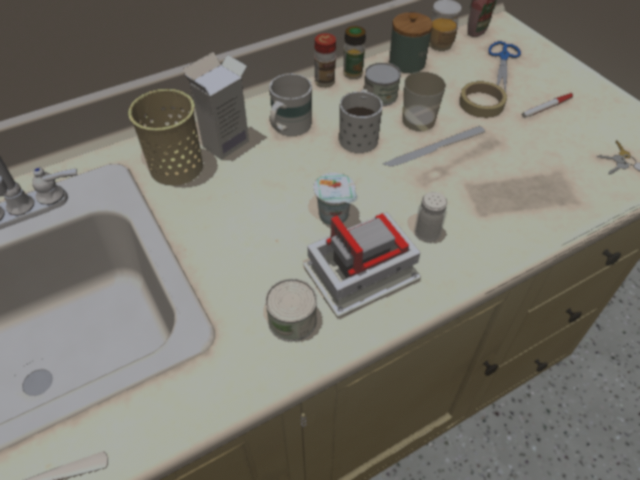

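The top view shows the press at about (350,260), with the push bar at its left (332,257) and the lip at its right (378,257), so press +y is roughly world +y. The pot is at (362,188), the tin at (277,272) and the shaker at (428,248). Next I measure them.

```bash
cat > h.py <<'E'
import numpy as np,cv2
from station import optics
def cloud(n,im,d):
    p=optics.camera_params(n);v,u=np.mgrid[:480,:640];K=p['mtx']
    c=np.stack([(u-K[0,2])/K[0,0]*d,(v-K[1,2])/K[1,1]*d,d],-1)
    E=np.array(p['extrinsics']);return c@E[:3,:3].T+E[:3,3]
E
python3 - <<'E'
from h import *
for n in("top","scene"):
    z=np.load(f'pics/{n}.npz');im,d=z['im'],z['d'];P=cloud(n,im,d)
    h=cv2.cvtColor(im,cv2.COLOR_RGB2HSV)
    red=((h[...,0]<8)|(h[...,0]>172))&(h[...,1]>150)&(h[...,2]>70)&(d>0)
    near=np.zeros_like(red)
    if n=="top":near[225:295,300:400]=1
    else:near[200:310,295:425]=1
    red&=near
    Q=P[red];bar=Q[Q[:,2]>.097];low=Q[(Q[:,2]<.097)]
    for nm,q in(("bar",bar),("low",low)):
        r=cv2.minAreaRect((q[:,:2]*1000).astype(np.float32))
        print(n,nm,len(q),"rect",np.round(r[0],1),np.round(r[1],1),round(r[2],1),"z",np.round(np.percentile(q[:,2]*1e3,[2,25,50,75,98]),1))
    pr=near&(P[...,2]>.085)&(P[...,2]<.1)&(h[...,1]<60)&(d>0)
    q=P[pr];r=cv2.minAreaRect((q[:,:2]*1000).astype(np.float32));print("pad",len(q),r,np.percentile(q[:,2]*1e3,[5,50,95]))
    al=near&(P[...,2]>.012)&(d>0);q=P[al];r=cv2.minAreaRect((q[:,:2]*1000).astype(np.float32));print("all",r)
    x=slice(195,330) if n=="scene" else slice(215,305)
    y=slice(260,440) if n=="scene" else slice(290,410)
    cv2.imwrite(f'pics/c_{n}.png',cv2.resize(im[x,y,::-1],None,fx=3.2 if n=="scene" else 4,fy=3.2 if n=="scene" else 4,interpolation=cv2.INTER_CUBIC))
a,b=[cv2.imread(f'pics/c_{n}.png') for n in("scene","top")]
W=max(a.shape[1],b.shape[1]);pad=lambda i:cv2.copyMakeBorder(i,0,0,0,W-i.shape[1],cv2.BORDER_CONSTANT)
o=np.vstack([pad(a),pad(b)]);o=cv2.resize(o,None,fx=min(1,600/o.shape[0]),fy=min(1,600/o.shape[0]));cv2.imwrite('pics/crop.png',o)
E
```

```text
top bar 263 rect [ 512.9 -295.3] [10.4 74.1] 88.3 z [117.4 119.1 119.9 120.9 122.5]
top low 620 rect [ 512.3 -337.3] [107.1  72.9] 88.4 z [46.3 74.8 78.7 81.5 83.9]
pad 1062 ((513.0108032226562, -325.3594970703125), (83.78551483154297, 46.530067443847656), 88.39311218261719) [91.42226128 93.83453344 96.22368805]
all ((512.2579345703125, -327.47918701171875), (152.65716552734375, 114.73226165771484), 88.38408660888672)
scene bar 295 rect [ 512.5 -294. ] [10.9 76.2] 87.7 z [116.3 117.9 118.8 119.7 121.1]
scene low 494 rect [ 544.7 -337.8] [108.7 147.2] 86.8 z [56.6 73.7 76.1 80.3 82.6]
pad 1187 ((518.146484375, -324.1447448730469), (86.4034194946289, 63.313777923583984), 88.3691177368164) [87.28967954 92.4450447  94.48852098]
all ((509.33148193359375, -326.512939453125), (187.71844482421875, 235.86070251464844), 49.4437370300293)
```

View pics/crop.png

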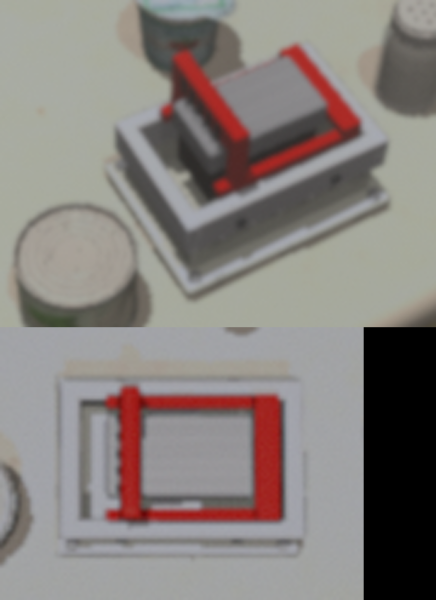

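```bash
cat >> h.py <<'E'
from station import ctrl
from scipy.spatial.transform import Rotation as R
th=np.radians(88.4);ey=np.array([np.cos(th),np.sin(th),0]);ex=np.array([ey[1],-ey[0],0]);O=np.array([.5128,-.3324,0])
def plan(target_press):
    o=ctrl.get_obs();M=R.from_rotvec(o['tool_rot']).as_matrix()
    t=O+ex*target_press[0]+ey*target_press[1]+[0,0,target_press[2]]
    D=t-o['tool_pos']
    b=M.T@ex;roll=np.arctan2(-b[0],b[1]);roll=(roll+np.pi/2)%np.pi-np.pi/2
    q=np.array(o['tool_pos'])-O
    print('t',o['t'],'press pos mm',np.round([q@ex*1e3,q@ey*1e3,q[2]*1e3],1),'tool shift mm',np.round(M.T@D*1e3,1),'roll',round(roll,4),'q',np.round(o['q'],2),'F',np.round(o['contact_force'],1),'zaxis',M[:,2].round(3))
E
python3 -c "
from h import *
plan((0,8,.2))"
```

```text
t 0.1 press pos mm [-273.7  890.9  230.2] tool shift mm [2575.  6632.    18.5] roll 1.162 q [ 1.02  0.05  1.61  0.    1.48 -0.12] F [ 0.5  0.2 -0.4] zaxis [-0.001 -0.002 -1.   ]
```

```bash
python3 -c "
from h import *
plan((0,.008,.2))"
```

```text
t 0.1 press pos mm [-273.7  890.9  230.2] tool shift mm [-602.1 -701.3   31.3] roll 1.162 q [ 1.02  0.05  1.61  0.    1.48 -0.12] F [ 0.5  0.2 -0.4] zaxis [-0.001 -0.002 -1.   ]
```

```bash
python3 -m handwheel '[{"tx":-10,"ty":-12},{"tx":-20,"ty":-24},{"tx":-24,"ty":-28},{"tx":-24,"ty":-28},{"tx":-24,"ty":-28},{"tx":-24,"ty":-28},{"tx":-24,"ty":-28},{"tx":-24,"ty":-28},{"tx":-24,"ty":-28},{"tx":-24,"ty":-28},{"tx":-24,"ty":-28},{"tx":-24,"ty":-28}]' 0
python3 -m handwheel '[{"tx":-24,"ty":-28},{"tx":-24,"ty":-28},{"tx":-24,"ty":-28},{"tx":-24,"ty":-28},{"tx":-24,"ty":-28},{"tx":-24,"ty":-28},{"tx":-24,"ty":-28},{"tx":-24,"ty":-28},{"tx":-24,"ty":-28},{"tx":-24,"ty":-28},{"tx":-10,"ty":-12},{}]'
python3 -c "
from h import *
plan((0,.008,.2))"
```

```text
t 0.1 press pos mm [-273.7  890.9  230.2] tool shift mm [-602.1 -701.3   31.3] roll 1.162 q [ 1.02  0.05  1.61  0.    1.48 -0.12] F [ 0.5  0.2 -0.4] zaxis [-0.001 -0.002 -1.   ]$[0]: bad value
$[0]: bad value
```

```bash
python3 -m handwheel '[{"tx":-10,"ty":-12,"tz":0,"roll":0}]' 0; python3 -m handwheel --help
```

```text
t: 0.18
tool_pos: [0.2677, 0.552, 0.2304]
tool_rot: [-0.678, -3.066, 0.001]
contact_force: [0.4, -1.1, -0.1]
opening: 0.0758
grip_force: 0.0invalid input: not JSON, or not a number
```

All four keys are needed in every row.

```bash
python3 -m handwheel '[{"tx":-24,"ty":-28,"tz":0,"roll":0},{"tx":-24,"ty":-28,"tz":0,"roll":0},{"tx":-24,"ty":-28,"tz":0,"roll":0},{"tx":-24,"ty":-28,"tz":0,"roll":0},{"tx":-24,"ty":-28,"tz":0,"roll":0},{"tx":-24,"ty":-28,"tz":0,"roll":0},{"tx":-24,"ty":-28,"tz":0,"roll":0},{"tx":-24,"ty":-28,"tz":0,"roll":0},{"tx":-24,"ty":-28,"tz":0,"roll":0},{"tx":-24,"ty":-28,"tz":0,"roll":0},{"tx":-24,"ty":-28,"tz":0,"roll":0},{"tx":-24,"ty":-28,"tz":0,"roll":0}]' 0
python3 -c "
from h import *
plan((0,.008,.2))"
```

```text
t: 1.18
tool_pos: [0.387, 0.1232, 0.231]
tool_rot: [0.68, 3.067, 0.0]
contact_force: [0.6, 0.3, -1.1]
opening: -0.0
grip_force: 0.0
t 1.1833 press pos mm [-138.5  451.9  231. ] tool shift mm [-303.5 -352.4   31. ] roll 1.1623 q [ 0.12 -0.52  2.09  0.    1.57 -1.01] F [ 0.6  0.3 -1.1] zaxis [ 0.  0. -1.]
```

```bash
python3 -m handwheel '[{"tx":-24,"ty":-28,"tz":0,"roll":0},{"tx":-24,"ty":-28,"tz":0,"roll":0},{"tx":-24,"ty":-28,"tz":0,"roll":0},{"tx":-24,"ty":-28,"tz":0,"roll":0},{"tx":-24,"ty":-28,"tz":0,"roll":0},{"tx":-24,"ty":-28,"tz":0,"roll":0},{"tx":-24,"ty":-28,"tz":0,"roll":0},{"tx":-24,"ty":-28,"tz":0,"roll":0},{"tx":-24,"ty":-28,"tz":0,"roll":0},{"tx":-24,"ty":-28,"tz":0,"roll":0},{"tx":-24,"ty":-28,"tz":0,"roll":0},{"tx":0,"ty":0,"tz":0,"roll":0}]'
python3 -m handwheel '[{"tx":0,"ty":0,"tz":0,"roll":0.12},{"tx":0,"ty":0,"tz":0,"roll":0.12},{"tx":0,"ty":0,"tz":0,"roll":0.12},{"tx":0,"ty":0,"tz":0,"roll":0.12},{"tx":0,"ty":0,"tz":0,"roll":0.12},{"tx":0,"ty":0,"tz":0,"roll":0.12},{"tx":0,"ty":0,"tz":0,"roll":0.12},{"tx":0,"ty":0,"tz":0,"roll":0.12},{"tx":0,"ty":0,"tz":0,"roll":0.12},{"tx":0,"ty":0,"tz":0,"roll":0.08},{"tx":0,"ty":0,"tz":0,"roll":0},{"tx":0,"ty":0,"tz":0,"roll":0}]'
python3 -c "
from h import *
plan((0,.008,.12))"
```

```text
t: 2.18
tool_pos: [0.4963, -0.271, 0.2301]
tool_rot: [-0.688, -3.064, 0.002]
contact_force: [-0.3, 0.9, 0.7]
opening: -0.0002
grip_force: 0.0
t: 3.18
tool_pos: [0.4959, -0.2655, 0.2309]
tool_rot: [-2.247, -2.194, 0.0]
contact_force: [-0.5, -0.7, 0.4]
opening: 0.0
grip_force: 0.0
t 3.1833 press pos mm [-18.8  66.4 230.9] tool shift mm [-58.5  18.6 110.9] roll 0.0042 q [-0.62 -0.1   1.76  0.    1.48 -0.6 ] F [-0.5 -0.7  0.4] zaxis [-0.001  0.    -1.   ]
```

```bash
python3 -m handwheel '[{"tx":-20,"ty":6,"tz":0,"roll":0},{"tx":-20,"ty":6,"tz":0,"roll":0},{"tx":-18,"ty":6,"tz":0,"roll":0},{"tx":0,"ty":0,"tz":0,"roll":0},{"tx":0,"ty":0,"tz":20,"roll":0},{"tx":0,"ty":0,"tz":30,"roll":0},{"tx":0,"ty":0,"tz":30,"roll":0},{"tx":0,"ty":0,"tz":20,"roll":0},{"tx":0,"ty":0,"tz":6,"roll":0},{"tx":0,"ty":0,"tz":0,"roll":0},{"tx":0,"ty":0,"tz":0,"roll":0}]'
python3 - <<'E'
from h import *
plan((0,.008,.094))
a=optics.get_image("scene")[0][190:320,260:440,::-1];b=optics.get_image("top")[0][195:325,270:430,::-1]
o=np.hstack([cv2.resize(a,None,fx=2.2,fy=2.2,interpolation=2),cv2.resize(b,None,fx=2.2,fy=2.2,interpolation=2)])
cv2.imwrite('pics/pre.png',o)
E
```

```text
t: 4.1
tool_pos: [0.513, -0.3243, 0.1262]
tool_rot: [2.249, 2.193, 0.0]
contact_force: [0.1, -0.0, 0.1]
opening: -0.0001
grip_force: 0.0
t 4.1 press pos mm [-1.000e-01  8.100e+00  1.262e+02] tool shift mm [-0.1  0.  32.2] roll 0.0028 q [-0.69  0.1   1.75  0.    1.3  -0.66] F [ 0.1 -0.   0.1] zaxis [ 0.001 -0.001 -1.   ]
```

View pics/pre.png

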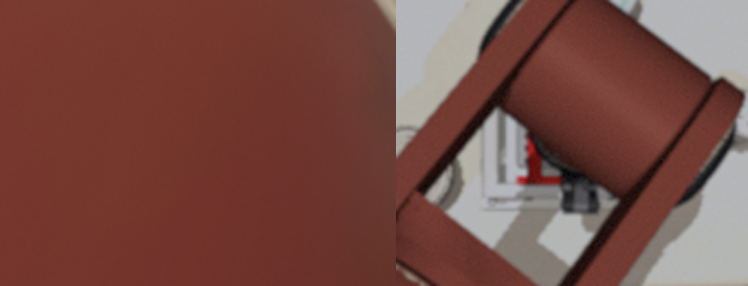

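The arm hides the press from the scene camera and most of it from the top camera, so I feel my way down, with the fingers centred on the pad.

```bash
python3 -m handwheel '[{"tx":0,"ty":0,"tz":10,"roll":0},{"tx":0,"ty":0,"tz":10,"roll":0},{"tx":0,"ty":0,"tz":5,"roll":0},{"tx":0,"ty":0,"tz":2,"roll":0},{"tx":0,"ty":0,"tz":2,"roll":0},{"tx":0,"ty":0,"tz":2,"roll":0},{"tx":0,"ty":0,"tz":2,"roll":0},{"tx":0,"ty":0,"tz":0,"roll":0},{"tx":0,"ty":0,"tz":0,"roll":0}]'
python3 -m handwheel '[{"tx":0,"ty":0,"tz":1,"roll":0},{"tx":0,"ty":0,"tz":1,"roll":0},{"tx":0,"ty":0,"tz":1,"roll":0},{"tx":0,"ty":0,"tz":1,"roll":0},{"tx":0,"ty":0,"tz":1,"roll":0},{"tx":0,"ty":0,"tz":0,"roll":0},{"tx":0,"ty":0,"tz":0,"roll":0}]'
python3 -c "
from h import *
plan((0,.008,.094))"
```

```text
t: 4.95
tool_pos: [0.5126, -0.3243, 0.0928]
tool_rot: [-2.25, -2.192, 0.0]
contact_force: [-0.8, 1.2, 2.7]
opening: 0.0001
grip_force: 1.4
t: 5.53
tool_pos: [0.5128, -0.3244, 0.0875]
tool_rot: [2.25, 2.192, 0.0]
contact_force: [-1.5, 0.1, 4.4]
opening: -0.0
grip_force: 1.9
t 5.5333 press pos mm [-0.3  8.  87.5] tool shift mm [ 0.   0.3 -6.5] roll 0.0019 q [-0.69  0.14  1.77  0.    1.23 -0.66] F [-1.5  0.1  4.4] zaxis [ 0. -0. -1.]
```

```bash
python3 -m handwheel '[{"tx":0,"ty":0,"tz":1,"roll":0},{"tx":0,"ty":0,"tz":1,"roll":0},{"tx":0,"ty":0,"tz":1,"roll":0},{"tx":0,"ty":0,"tz":1,"roll":0},{"tx":0,"ty":0,"tz":0,"roll":0}]'
python3 -m handwheel '[{"tx":0,"ty":0,"tz":1,"roll":0},{"tx":0,"ty":0,"tz":1,"roll":0},{"tx":0,"ty":0,"tz":1,"roll":0},{"tx":0,"ty":0,"tz":0,"roll":0}]'
python3 -m handwheel '[{"tx":0,"ty":0,"tz":1,"roll":0},{"tx":0,"ty":0,"tz":1,"roll":0},{"tx":0,"ty":0,"tz":1,"roll":0},{"tx":0,"ty":0,"tz":0,"roll":0}]'
python3 -m handwheel '[{"tx":0,"ty":0,"tz":1,"roll":0},{"tx":0,"ty":0,"tz":1,"roll":0},{"tx":0,"ty":0,"tz":0,"roll":0}]'
```

```text
t: 5.95
tool_pos: [0.5128, -0.3244, 0.0833]
tool_rot: [2.25, 2.192, 0.0]
contact_force: [0.2, -0.5, 5.3]
opening: 0.0
grip_force: 2.3
t: 6.28
tool_pos: [0.5128, -0.3244, 0.0804]
tool_rot: [2.25, 2.192, 0.0]
contact_force: [-1.3, 0.1, 5.2]
opening: -0.0003
grip_force: 2.6
t: 6.62
tool_pos: [0.5128, -0.3245, 0.0775]
tool_rot: [2.25, 2.192, 0.0]
contact_force: [-1.4, 1.1, 6.2]
opening: 0.0001
grip_force: 2.9
t: 6.87
tool_pos: [0.5128, -0.3245, 0.0757]
tool_rot: [2.25, 2.192, 0.0]
contact_force: [-1.2, 1.9, 5.7]
opening: 0.0003
grip_force: 3.1
```

Plenty of time left, so I take 0.5 mm steps and read the force after each.

```bash
for i in 1; do
python3 -m handwheel '[{"tx":0,"ty":0,"tz":0.5,"roll":0},{"tx":0,"ty":0,"tz":0.5,"roll":0},{"tx":0,"ty":0,"tz":0,"roll":0},{"tx":0,"ty":0,"tz":0,"roll":0}]'|grep -E "tool_pos|contact"
python3 -m handwheel '[{"tx":0,"ty":0,"tz":0.5,"roll":0},{"tx":0,"ty":0,"tz":0.5,"roll":0},{"tx":0,"ty":0,"tz":0,"roll":0},{"tx":0,"ty":0,"tz":0,"roll":0}]'|grep -E "tool_pos|contact"
python3 -m handwheel '[{"tx":0,"ty":0,"tz":0.5,"roll":0},{"tx":0,"ty":0,"tz":0,"roll":0},{"tx":0,"ty":0,"tz":0,"roll":0}]'|grep -E "tool_pos|contact"
done
```

```text
tool_pos: [0.5128, -0.3245, 0.0748]
contact_force: [-1.7, 0.8, 6.4]
tool_pos: [0.5128, -0.3245, 0.0739]
contact_force: [-2.0, 1.1, 5.9]
tool_pos: [0.5128, -0.3245, 0.0734]
contact_force: [-1.9, 1.4, 6.5]
```

```bash
python3 -m handwheel '[{"tx":0,"ty":0,"tz":0.5,"roll":0},{"tx":0,"ty":0,"tz":0,"roll":0},{"tx":0,"ty":0,"tz":0,"roll":0}]'|grep -E "tool_pos|contact"
python3 -m handwheel '[{"tx":0,"ty":0,"tz":0.5,"roll":0},{"tx":0,"ty":0,"tz":0,"roll":0},{"tx":0,"ty":0,"tz":0,"roll":0}]'|grep -E "tool_pos|contact"
python3 -m handwheel '[{"tx":0,"ty":0,"tz":0.5,"roll":0},{"tx":0,"ty":0,"tz":0,"roll":0},{"tx":0,"ty":0,"tz":0,"roll":0}]'|grep -E "tool_pos|contact"
```

```text
tool_pos: [0.5128, -0.3245, 0.0729]
contact_force: [-1.7, 0.9, 6.4]
tool_pos: [0.5128, -0.3244, 0.0724]
contact_force: [-1.0, 0.1, 7.6]
tool_pos: [0.5128, -0.3245, 0.0723]
contact_force: [-2.4, 2.1, 9.4]
```

```bash
python3 -m handwheel '[{"tx":0,"ty":0,"tz":0.5,"roll":0},{"tx":0,"ty":0,"tz":0,"roll":0},{"tx":0,"ty":0,"tz":0,"roll":0}]'|grep -E "tool_pos|contact"
```

```text
tool_pos: [0.5128, -0.3245, 0.0723]
contact_force: [-4.0, 2.8, 11.3]
```

The stop is at z ≈ 72.4 mm (about 21.6 mm in). I add a little force, then slide towards the bar.

```bash
python3 -m handwheel '[{"tx":0,"ty":0,"tz":0.5,"roll":0},{"tx":0,"ty":0,"tz":0,"roll":0},{"tx":0,"ty":0,"tz":0,"roll":0}]'|grep -E "tool_pos|contact"
python3 -m handwheel '[{"tx":1,"ty":0,"tz":0,"roll":0},{"tx":1,"ty":0,"tz":0,"roll":0},{"tx":0,"ty":0,"tz":0,"roll":0}]'|grep -E "tool_pos|contact"
python3 -m handwheel '[{"tx":1,"ty":0,"tz":0,"roll":0},{"tx":1,"ty":0,"tz":0,"roll":0},{"tx":0,"ty":0,"tz":0,"roll":0}]'|grep -E "tool_pos|contact"
```

```text
tool_pos: [0.5128, -0.3245, 0.0724]
contact_force: [-5.7, 4.5, 13.8]
tool_pos: [0.5129, -0.3243, 0.0723]
contact_force: [-5.4, -2.3, 10.7]
tool_pos: [0.5134, -0.323, 0.0724]
contact_force: [-2.0, -4.3, 7.5]
```

```bash
python3 -m handwheel '[{"tx":0,"ty":0,"tz":0.5,"roll":0},{"tx":0,"ty":0,"tz":0.5,"roll":0},{"tx":0,"ty":0,"tz":0.3,"roll":0},{"tx":0,"ty":0,"tz":0,"roll":0}]'|grep -E "tool_pos|contact"
python3 -m handwheel '[{"tx":1,"ty":0,"tz":0,"roll":0},{"tx":1,"ty":0,"tz":0,"roll":0},{"tx":0,"ty":0,"tz":0,"roll":0}]'|grep -E "tool_pos|contact"
python3 -m handwheel '[{"tx":1,"ty":0,"tz":0,"roll":0},{"tx":1,"ty":0,"tz":0,"roll":0},{"tx":0,"ty":0,"tz":0,"roll":0}]'|grep -E "tool_pos|contact"
```

```text
tool_pos: [0.5134, -0.3231, 0.0723]
contact_force: [-5.3, -2.9, 13.8]
tool_pos: [0.5138, -0.3223, 0.0724]
contact_force: [-3.4, -6.7, 11.7]
tool_pos: [0.5144, -0.3204, 0.0724]
contact_force: [-1.7, -7.1, 9.8]
```

```bash
python3 -m handwheel '[{"tx":0,"ty":0,"tz":0.5,"roll":0},{"tx":1,"ty":0,"tz":0.2,"roll":0},{"tx":1,"ty":0,"tz":0,"roll":0},{"tx":0,"ty":0,"tz":0,"roll":0}]'|grep -E "tool_pos|contact"
python3 -m handwheel '[{"tx":1,"ty":0,"tz":0.2,"roll":0},{"tx":1,"ty":0,"tz":0,"roll":0},{"tx":0,"ty":0,"tz":0,"roll":0}]'|grep -E "tool_pos|contact"
python3 -m handwheel '[{"tx":1,"ty":0,"tz":0.2,"roll":0},{"tx":1,"ty":0,"tz":0,"roll":0},{"tx":0,"ty":0,"tz":0,"roll":0}]'|grep -E "tool_pos|contact"
```

```text
tool_pos: [0.5148, -0.319, 0.0724]
contact_force: [-2.9, -7.4, 11.1]
tool_pos: [0.5151, -0.3172, 0.0723]
contact_force: [-1.7, -7.3, 11.6]
tool_pos: [0.5154, -0.3156, 0.0723]
contact_force: [-1.7, -8.6, 10.8]
```

```bash
python3 -m handwheel '[{"tx":1,"ty":0,"tz":0.2,"roll":0},{"tx":1,"ty":0,"tz":0.2,"roll":0},{"tx":0,"ty":0,"tz":0,"roll":0}]'|grep -E "tool_pos|contact"
python3 -m handwheel '[{"tx":1,"ty":0,"tz":0.2,"roll":0},{"tx":1,"ty":0,"tz":0,"roll":0},{"tx":0,"ty":0,"tz":0,"roll":0}]'|grep -E "tool_pos|contact"
python3 -m handwheel '[{"tx":1,"ty":0,"tz":0.2,"roll":0},{"tx":1,"ty":0,"tz":0,"roll":0},{"tx":0,"ty":0,"tz":0,"roll":0}]'|grep -E "tool_pos|contact"
python3 -m handwheel '[{"tx":1,"ty":0,"tz":0.2,"roll":0},{"tx":1,"ty":0,"tz":0,"roll":0},{"tx":0,"ty":0,"tz":0,"roll":0}]'|grep -E "tool_pos|contact"
```

```text
tool_pos: [0.5155, -0.3142, 0.0723]
contact_force: [-2.0, -10.8, 11.6]
tool_pos: [0.5158, -0.3124, 0.0724]
contact_force: [-1.9, -10.5, 12.4]
tool_pos: [0.5159, -0.3106, 0.0724]
contact_force: [-2.3, -10.1, 13.1]
tool_pos: [0.5161, -0.3088, 0.0723]
contact_force: [-2.4, -11.2, 12.6]
```

The bar was met at y ≈ −0.315 (force rose from 8.6 to 10.8 N) and the keeper is moving freely; I carry on.

```bash
python3 -m handwheel '[{"tx":1,"ty":0,"tz":0.1,"roll":0},{"tx":1,"ty":0,"tz":0,"roll":0},{"tx":0,"ty":0,"tz":0,"roll":0}]'|grep -E "tool_pos|contact"
python3 -m handwheel '[{"tx":1,"ty":0,"tz":0.1,"roll":0},{"tx":1,"ty":0,"tz":0,"roll":0},{"tx":0,"ty":0,"tz":0,"roll":0}]'|grep -E "tool_pos|contact"
python3 -m handwheel '[{"tx":1,"ty":0,"tz":0.1,"roll":0},{"tx":0.5,"ty":0,"tz":0,"roll":0},{"tx":0,"ty":0,"tz":0,"roll":0}]'|grep -E "tool_pos|contact"
```

```text
tool_pos: [0.5163, -0.3069, 0.0723]
contact_force: [-2.3, -11.8, 14.0]
tool_pos: [0.5164, -0.3049, 0.0723]
contact_force: [-2.2, -11.6, 13.1]
tool_pos: [0.5165, -0.3035, 0.0723]
contact_force: [-1.6, -11.5, 13.9]
```

```bash
python3 -m handwheel '[{"tx":0.5,"ty":0,"tz":0.1,"roll":0},{"tx":0.5,"ty":0,"tz":0,"roll":0},{"tx":0,"ty":0,"tz":0,"roll":0}]'|grep -E "tool_pos|contact"
python3 -m handwheel '[{"tx":0.5,"ty":0,"tz":0.1,"roll":0},{"tx":0.5,"ty":0,"tz":0,"roll":0},{"tx":0,"ty":0,"tz":0,"roll":0}]'|grep -E "tool_pos|contact"
```

```text
tool_pos: [0.5166, -0.3026, 0.0723]
contact_force: [-1.7, -12.0, 13.4]
tool_pos: [0.5167, -0.3018, 0.0723]
contact_force: [-1.5, -12.0, 14.1]
```

```bash
python3 -m handwheel '[{"tx":0.5,"ty":0,"tz":0,"roll":0},{"tx":0.5,"ty":0,"tz":0,"roll":0},{"tx":0,"ty":0,"tz":0,"roll":0}]'|grep -E "tool_pos|contact"
```

```text
tool_pos: [0.5168, -0.3009, 0.0723]
contact_force: [-1.8, -12.3, 12.9]
```

```bash
python3 -m handwheel '[{"tx":0.5,"ty":0,"tz":0,"roll":0},{"tx":0.5,"ty":0,"tz":0,"roll":0},{"tx":0,"ty":0,"tz":0,"roll":0}]'|grep -E "tool_pos|contact"
```

```text
tool_pos: [0.5168, -0.3008, 0.0723]
contact_force: [-0.9, -17.2, 12.5]
```

```bash
python3 -m handwheel '[{"tx":0.5,"ty":0,"tz":0,"roll":0},{"tx":0,"ty":0,"tz":0,"roll":0},{"tx":0,"ty":0,"tz":0,"roll":0}]'|grep -E "tool_pos|contact"
```

```text
tool_pos: [0.5168, -0.3008, 0.0723]
contact_force: [-1.5, -18.7, 11.4]
```

The force rose sharply at y = −0.3008, so the keeper is on its end stop. I back off the bar, then lift.

```bash
python3 -m handwheel '[{"tx":-1,"ty":0,"tz":0,"roll":0},{"tx":-2,"ty":0,"tz":-0.5,"roll":0},{"tx":-2,"ty":0,"tz":-0.5,"roll":0},{"tx":-2,"ty":0,"tz":-0.5,"roll":0},{"tx":-3,"ty":0,"tz":-0.5,"roll":0},{"tx":-3,"ty":0,"tz":-0.5,"roll":0},{"tx":0,"ty":0,"tz":0,"roll":0}]'|grep -E "tool_pos|contact"
python3 -m handwheel '[{"tx":0,"ty":0,"tz":-0.5,"roll":0},{"tx":0,"ty":0,"tz":-1,"roll":0},{"tx":0,"ty":0,"tz":-1,"roll":0},{"tx":0,"ty":0,"tz":-1,"roll":0},{"tx":0,"ty":0,"tz":-1,"roll":0},{"tx":0,"ty":0,"tz":-1,"roll":0},{"tx":0,"ty":0,"tz":0,"roll":0},{"tx":0,"ty":0,"tz":0,"roll":0}]'|grep -E "tool_pos|contact"
```

```text
tool_pos: [0.5161, -0.3044, 0.0723]
contact_force: [1.9, 8.9, 15.0]
tool_pos: [0.5128, -0.3052, 0.074]
contact_force: [0.2, 0.3, 1.8]
```

```bash
python3 -m handwheel '[{"tx":-3,"ty":0,"tz":-2,"roll":0},{"tx":-3,"ty":0,"tz":-5,"roll":0},{"tx":0,"ty":0,"tz":-15,"roll":0},{"tx":0,"ty":0,"tz":-30,"roll":0},{"tx":0,"ty":0,"tz":-35,"roll":0},{"tx":0,"ty":0,"tz":-35,"roll":0},{"tx":35,"ty":0,"tz":-10,"roll":0},{"tx":40,"ty":0,"tz":0,"roll":0},{"tx":40,"ty":0,"tz":0,"roll":0},{"tx":40,"ty":0,"tz":0,"roll":0},{"tx":40,"ty":0,"tz":0,"roll":0},{"tx":40,"ty":0,"tz":0,"roll":0}]'
python3 -m handwheel '[{"tx":40,"ty":0,"tz":0,"roll":0},{"tx":40,"ty":0,"tz":0,"roll":0},{"tx":40,"ty":0,"tz":0,"roll":0},{"tx":40,"ty":0,"tz":0,"roll":0},{"tx":0,"ty":0,"tz":0,"roll":0},{"tx":0,"ty":0,"tz":0,"roll":0}]'
python3 - <<'E'
from h import *
im,d=optics.get_image("top");P=cloud("top",im,d)
h=cv2.cvtColor(im,cv2.COLOR_RGB2HSV);near=np.zeros(d.shape,bool);near[225:295,300:400]=1
red=((h[...,0]<8)|(h[...,0]>172))&(h[...,1]>150)&(h[...,2]>70)&near
b=P[red&(P[...,2]>.097)];print(len(b),cv2.minAreaRect((b[:,:2]*1000).astype(np.float32)))
a=optics.get_image("scene")[0][190:320,260:440,::-1];b=im[195:325,270:430,::-1]
cv2.imwrite('pics/post.png',np.hstack([cv2.resize(x,None,fx=2.2,fy=2.2,interpolation=2) for x in(a,b)]))
plan((0,0,0))
E
```

```text
t: 16.45
tool_pos: [0.5185, -0.0751, 0.2065]
tool_rot: [2.251, 2.191, -0.0]
contact_force: [0.4, 1.2, -0.6]
opening: -0.0002
grip_force: 0.0
t: 16.95
tool_pos: [0.5229, 0.085, 0.2063]
tool_rot: [2.246, 2.197, -0.001]
contact_force: [0.3, -0.0, -0.3]
opening: 0.0001
grip_force: 0.0
254 ((502.4107360839844, -279.5179748535156), (10.395167350769043, 96.29180145263672), 88.35599517822266)
t 17.05 press pos mm [ -1.2 415.4 206.3] tool shift mm [-415.3    0.6  206.6] roll 0.0017 q [ 0.02 -0.16  1.86 -0.    1.44  0.04] F [0.1 1.1 0.4] zaxis [-0.    -0.001 -1.   ]
```

View pics/post.png

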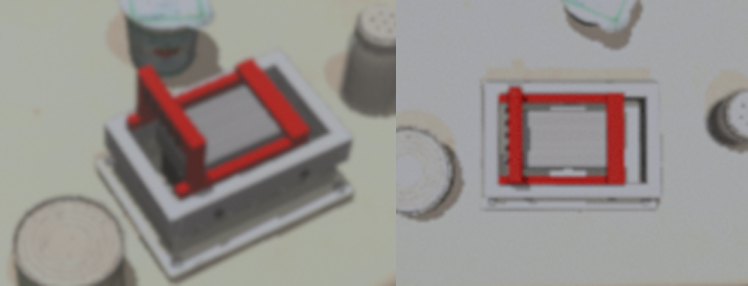

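The picture shows the plunger down, with the lip (right view, about x 615) over the pad's end. The bar has moved about 15.5 mm, the bystanders are where they stood, and the arm is clear.

```bash
python3 -c "
from station import ctrl
print(ctrl.finish_job())"
```

```text
the job is handed in; nothing more can be done
None
```

The job is handed in, verdict not shown: the plunger went down to its stop, the keeper slid home about 15.5 mm and its lip now holds the plunger down; the highest wrist force I read was about 22 N, and the pot, tin and shaker look unmoved.

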